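# Set and clamp the tin lane

### The job

Set the packing lane to the size of the gold tin standing in it: slide the adjustable rail towards the tin until the tin fits snugly between the two rails. Then take the blue T-handled hex key from its stand, lower it into the deep hole of the rail's clamp screw and turn it until it drops fully into the hidden hexagon socket. Tighten the screw clockwise to its stop, and leave the key standing in the screw for the next changeover.

Things in the scene. Friction and masses are not known exactly. Their poses are not given: they have to be found in the camera images.
- lane: Fixed steel frame of the tin lane, origin on the table; x across the lane (away from the robot), y along it, z up. Far rail: 18 mm high, its face at x = +95 mm; end stop, 18 mm high, at y = +113 mm; the table is the lane's floor. On the robot's side an 8 mm thick bed (x -160 to -35 mm, y +-38 mm, edge strips 14 mm high at y = +-34 mm) carries the adjustable rail.
- guide (a joint): Travel of the adjustable rail, m: 0 = rails 120 mm apart, growing along the frame's +x as the rail nears the fixed rail (rail distance = 0.120 minus this). Stops at 0 and 0.062; starts at 0 to 0.012. It slides stiffly (about 3 N) and stays where it is left; the tightened clamp screw holds it.
- guide_face (a point): Middle of the lane-side face of the adjustable rail, 13 mm above the table; axes as lane. The rail is white with a steel back, 210 mm long, 12 mm thick, its top 23 mm above the table. An aluminium foot 56 mm wide joins it to the round boss of the clamp screw, whose axis is 75 mm behind this face.
- socket (a point): Centre of the mouth of the clamp screw's hole, on top of the round aluminium boss (44 mm diameter, 16 to 50 mm above the table) that moves with the adjustable rail and may be pushed or gripped; axes as lane. Round bore, 23 mm wide, 18 mm deep, down to the screw's head. A key not yet aligned stands on the head, its end 20 to 23 mm below the mouth.
- socket_floor (a point): Centre of the floor of the hexagon socket in the screw's head, 32 mm below socket; axes as lane. The socket is 17.8 mm across flats and 14 mm deep, its mouth countersunk; the key's end rests on this floor when fully home. The direction of the hexagon varies, is not known beforehand and cannot be read from the screw's joint value.
- screw (a joint): Turn of the clamp screw, rad: grows clockwise as seen from above (tightening). It starts loose, at 0 to 0.6, begins to clamp near 1.25 and has a hard stop at 1.5 (tight). It turns with a friction of about 0.07 N m, a little more when clamping, so it stays where it is left.
- key: T-handled hex key, about 160 g, 119 mm tall, upright in its stand. Origin at the centre of the shaft's lower end, z up the shaft. Steel hexagon shaft 17 mm across flats (19.6 mm over corners), two flats facing +-x, end chamfered over 2 mm; on top a blue handle bar, 88 mm long in y, 24 mm wide in x, from 95 to 119 mm above the origin.
- stand: Fixed grey key stand, block 56 x 56 x 50 mm on a 72 mm square foot, origin at the centre of its underside. The key stands in a 23 mm round hole, 42 mm deep, its end 8 mm above the table; it lifts straight out.
- small_tin: Closed gold tin, 66 mm diameter, 22 mm high, 62 g, origin at the centre of its underside. Either this tin or the large one stands in the lane; the other stands elsewhere and is not needed.
- large_tin: Open empty gold tin, 85 mm diameter, 26 mm high, 50 g, origin at the centre of its underside. Either this tin or the small one stands in the lane; the other stands elsewhere and is not needed.

How it is judged:
By the outcome, as a careful person would: the job done as asked, in the order asked, and still so for the second after the job is handed in, with the robot touching nothing.
It also fails if it takes over 64 s, if anything falls off the work surface, if the arm or the gripper's body presses on something with over 40 N, if the wrist force passes 120 N, or if a joint passes its speed limit or range.

### The arm

A 6-joint arm with a two-finger parallel gripper is mounted at the origin on the work surface; the furniture and walls round the work are solid. World frame = base frame: x ahead of the robot, y to its left, z up, the work surface at z = 0. Lengths are in mm, angles in degrees, forces in N, time in s.
With the tool pointing down it reaches from about 350 to 850 mm from the base axis. Payload 8.1 kg.
Tool frame: the origin (TCP) lies midway between the tips of the shut fingers; the grasp point (between the pads) lies 19 mm behind it; x points along the fingers, y is the direction in which the jaws open and shut, and the axes are right-handed (so a half turn about x gives the same grasp; the last joint's range is limited). The gripper opens to 85 mm and grips with 20 to 120 N. Pads are 22 mm wide; open, the fingers measure 114 mm over their backs; the gripper's body (76 mm by 85 mm) begins 54 mm behind the grasp point. The pads swing forward as they close: fully open they stand 13 mm farther back than shut.
Start: joints at [67.013, 7.471, 85.268, -0, 87.261, -4.893], TCP at [186.325, 570.34, 203.192] pointing down, gripper open.
Joint ranges: [-169.43, 169.43], [-51.17, 129.36], [1.28, 143.12], [-76.62, 256.62], [0, 156.53], [-152.29, 152.29]. Speed limits (degrees/s): [136.94, 136.94, 159.86, 180, 180, 180].

### API

Orientations are given as [roll, pitch, yaw] about the fixed x, y, z axes, in that order (R = Rz(yaw) Ry(pitch) Rx(roll)).
In Python, from bench import r gives the robot as it stands.
- The arm moves only by the tool move_arm, never from a script. Its argument "deltas" is a list of rows, each a list of 2 entries, a list of its own where there are three numbers: the shift along the tool's x, y, z in mm, then the turn about the tool's x in degrees. A call has 1 to 12 rows; each row is the pose to reach, as a shift and turn from the pose measured when the call began, along the tool's axes at that moment; what a row does not reach only later rows make up. A row lasts 1/8 s, in which the tool goes at most 62.5 mm and 10.7 degrees, less where a joint would pass 70% of its speed; a pose out of reach is approached as far as the arm can. A call with a gripper value outside its range is refused whole. "jaw" is the opening, from -1 (shut) to 1 (fully open), set as the call begins (left out, the last holds). The fingers move at their own pace and stop on an object; "squeeze" is the grip in N (left out, the last holds). Time passes only in rows, so rows that repeat a pose let the fingers close. It gives the time, the measured TCP pose, the force and the opening at its end, in the units of the state.
- r.sense(): the state, without advancing time (a new reading comes with each control period).
- r.snapshot(name): name is "scene" or "top" or "wrist"; returns (picture, depth): 480x640x3 uint8, red, green, blue; 480x640 float32, mm along the optical axis (not along the pixel's ray), 0 where there is no reading.
- r.get_calibration(name): a dict with "fovy" (degrees; the focal length in pixels is half the picture's height over the tangent of half this angle, whatever the lens; pixels are square), "cx", "cy" (the principal point, pixels), "position" and "attitude" of the camera in the world; the wrist camera has in their place "tool_from_camera" (4x4, takes a point from camera to tool coordinates, whose origin is the TCP and whose axes are the tool frame's). Camera axes: x right, y down, z forward; pixel columns grow to the right and rows downward; lengths in mm; the calibration is good to about 2 mm. A picture is of the moment at which its call begins: read the wrist's pose just before it. get_calibration takes no time and is no camera call.
- r.hand_in(): hands the job in, once; it reports no verdict.
The state is a dict: "time": time; "joint_pos": joint angles; "qd": joint speeds; "joint_efforts": joint torques, N m; "tool_pos": TCP position; "tcp_rot": TCP orientation; "ft_force": force on the tool from outside, world axes, zero at the start; "wrist_torque": the same for the moment, N m; "finger_gap": finger opening in mm.
Only numpy, scipy, OpenCV 4.12 (cv2) and the standard library are available. Lean on these libraries where they do the work, as an engineer would, in place of code of your own. Each camera call takes 0.05 s, during which the arm holds its last target. There are 200 camera calls.

## Working session

There is one attempt and no reset: what is moved stays moved. The work goes in short steps, Python scripts to look and compute and a tool call to move; the robot and the scene stay as the last step left them, time stands still between calls to the robot, and variables do not carry over. Pictures are saved under pics/ and viewed, about 8 in all and at most 12, crops included, and the job is handed in when it is done.

Besides the shell and the picture viewer there is one more tool, called as a command line: name --argument value ..., lists and objects as JSON in quotes. move_arm: Moves the arm, as the interface text tells. Its arguments: {"type":"object","properties":{"deltas":{"type":"array","items":{"type":"array"}},"jaw":{"type":"number"},"squeeze":{"type":"number"}},"required":["deltas"]}

```bash
mkdir -p pics; ls; python3 - <<'E'
from bench import r
import cv2,numpy as np
s=r.sense();print({k:np.round(v,2).tolist() for k,v in s.items()})
for n in("scene","top","wrist"):
    p,d=r.snapshot(n);cv2.imwrite(f"pics/{n}0.png",p[:,:,::-1]);np.save(f"pics/{n}0.npy",d);c=r.get_calibration(n)
    print(n,{k:np.round(v,3).tolist() for k,v in c.items()})
E
```

```text
pics
{'time': 0.0, 'joint_pos': [67.02, 7.52, 85.33, 0.0, 87.26, -4.89], 'qd': [-0.1, 0.06, 0.07, -0.04, 0.01, 0.15], 'joint_efforts': [-0.0, -56.94, -50.06, -0.0, 0.01, 0.0], 'tool_pos': [186.05, 569.79, 202.14], 'tcp_rot': [-95.66, 89.89, -113.75], 'ft_force': [0.25, -0.65, 0.28], 'wrist_torque': [-0.0, -0.04, -0.01], 'finger_gap': 85.13}
scene {'fovy': 53.546, 'cx': 322.435, 'cy': 230.135, 'position': [130.08, 511.511, 553.069], 'attitude': [-124.477, -1.091, -148.088]}
top {'fovy': 56.987, 'cx': 315.446, 'cy': 238.482, 'position': [369.675, -112.077, 916.4], 'attitude': [-169.179, -1.016, -91.258]}
wrist {'fovy': 70.74, 'cx': 318.505, 'cy': 243.437, 'tool_from_camera': [[0.001, -0.311, 0.95, -170.404], [1.0, 0.0, -0.001, 0.186], [0.0, 0.95, 0.311, -80.594], [0.0, 0.0, 0.0, 1.0]]}
```

View pics/top0.png

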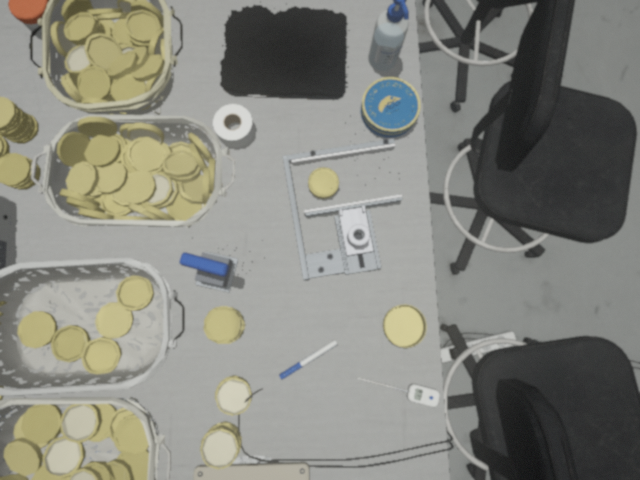

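View pics/scene0.png

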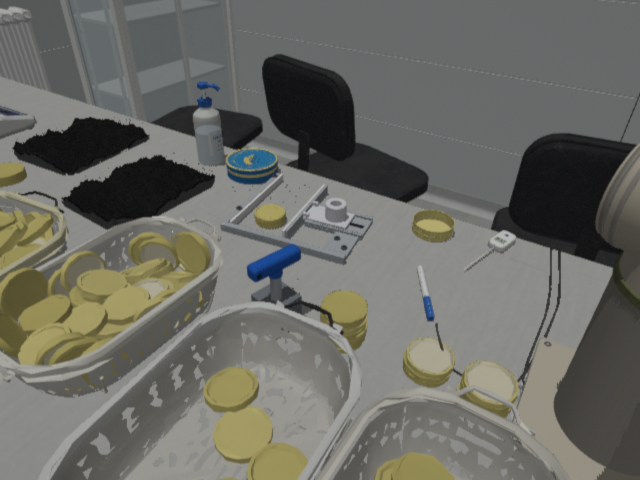

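The top view shows the small gold tin in the lane at (324,183). The far rail runs through about row 155, the adjustable rail through about row 207, the boss is at (359,232), and the blue key handle is at (205,264).

```bash
cat > h.py <<'E'
from bench import r
import cv2,numpy as np
from scipy.spatial.transform import Rotation as R
def pose(s): 
    T=np.eye(4);T[:3,:3]=R.from_euler('xyz',s["tcp_rot"],degrees=True).as_matrix();T[:3,3]=s["tool_pos"];return T
def cam(n,s=None):
    c=r.get_calibration(n)
    if n=="wrist": T=pose(s)@np.array(c["tool_from_camera"])
    else:
        T=np.eye(4);T[:3,:3]=R.from_euler('xyz',c["attitude"],degrees=True).as_matrix();T[:3,3]=c["position"]
    return T,240/np.tan(np.radians(c["fovy"]/2)),c["cx"],c["cy"]
def ray(C,uv,z):
    T,f,cx,cy=C;uv=np.atleast_2d(uv).astype(float)
    d=np.c_[(uv[:,0]-cx)/f,(uv[:,1]-cy)/f,np.ones(len(uv))]@T[:3,:3].T
    return T[:3,3]+d*((z-T[2,3])/d[:,2])[:,None]
def proj(C,P):
    T,f,cx,cy=C;q=(np.atleast_2d(P)-T[:3,3])@T[:3,:3];return np.c_[cx+f*q[:,0]/q[:,2],cy+f*q[:,1]/q[:,2]]
def snap(n,name):
    s=r.sense();p,d=r.snapshot(n);cv2.imwrite(f"pics/{name}.png",p[:,:,::-1]);np.save(f"pics/{name}.npy",d);return p,d,cam(n,s),s
def blobs(p,lo,hi,amin=50):
    m=cv2.inRange(cv2.cvtColor(p,cv2.COLOR_RGB2HSV),lo,hi)
    cs,_=cv2.findContours(m,cv2.RETR_EXTERNAL,cv2.CHAIN_APPROX_NONE)
    return sorted([c for c in cs if cv2.contourArea(c)>amin],key=cv2.contourArea,reverse=True)
E
python3 - <<'E'
from h import *
C=cam("top");p=cv2.imread("pics/top0.png")[:,:,::-1].copy()
print("tin",ray(C,[324,183],22),"boss",ray(C,[359,231],50))
print("far rail",ray(C,[[291,160],[394,147]],18),"adj",ray(C,[[306,213],[400,199]],23))
print("end corners",ray(C,[[288,157],[305,277]],10))
for c in blobs(p,(105,150,60),(125,255,255)):
    b=cv2.minAreaRect(c);print(b,ray(C,cv2.boxPoints(b),127).round(1).tolist(),ray(C,b[0],127))
s=r.sense();print(pose(s).round(3))
E
python3 -c "
import cv2;a=cv2.imread('pics/top0.png')[130:300,160:430];cv2.imwrite('pics/c.png',cv2.resize(a,None,fx=2.9,fy=2.9,interpolation=cv2.INTER_CUBIC))"
```

```text
tin [[ 659.15859588 -152.370645     22.        ]] boss [[ 548.57826768 -218.75694696   50.        ]]
far rail [[ 712.9127052   -83.23273384   18.        ]
 [ 739.14430109 -305.9905574    18.        ]] adj [[ 594.38188096 -113.21193885   23.        ]
 [ 621.19797465 -311.14077823   23.        ]]
end corners [[ 722.89966166  -76.57780816   10.        ]
 [ 462.48860961 -108.75022932   10.        ]]
[[-1.00000e-03  3.11000e-01  9.51000e-01  1.86151e+02]
 [-1.00000e-03  9.51000e-01 -3.11000e-01  5.69908e+02]
 [-1.00000e+00 -1.00000e-03 -0.00000e+00  2.02392e+02]
 [ 0.00000e+00  0.00000e+00  0.00000e+00  1.00000e+00]]
```

View pics/c.png

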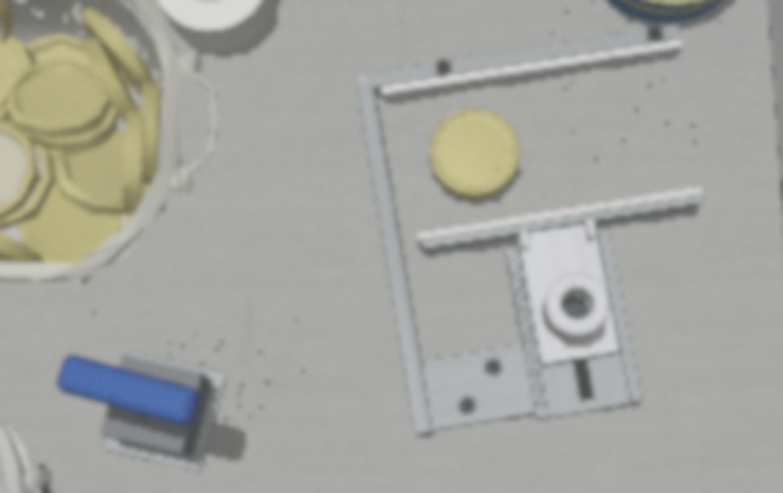

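The crop confirms a lane yaw of about 7°, with the key bar from (60,370) to (195,405) in crop pixels. I'll fly to a viewpoint above the key.

move_arm --deltas '[[[-5,-41,39],6],[[-10,-82,78],13],[[-15,-123,117],20],[[-20,-164,156],26],[[-25,-205,195],33],[[-30,-246,234],40],[[-35,-287,273],46],[[-40,-328,312],53],[[-45,-369,351],60],[[-48,-409,391],65],[[-48,-409,391],65],[[-48,-409,391],65]]' --jaw 1

```text
time: 1.65
tool_pos: [430.5, 59.8, 250.6]
tcp_rot: [-66.5, 89.9, -149.6]
ft_force: [-0.2, -0.0, 0.6]
finger_gap: 85.3
```

```bash
python3 - <<'E'
from h import *
p,d,C,s=snap("wrist","w1")
print(s["time"],s["joint_pos"],pose(s).round(3).tolist())
print(ray(C,[[320,240],[0,0],[640,480]],0))
h=cv2.cvtColor(p,cv2.COLOR_RGB2HSV)
for c in blobs(p,(100,110,40),(130,255,255),300)[:4]:
    b=cv2.minAreaRect(c);print(b,np.median(d[c[:,0,1],c[:,0,0]]),ray(C,cv2.boxPoints(b),127).round(1).tolist(),ray(C,b[0],127))
E
```

```text
1.65 [ 1.19152942e+00 -1.96552588e+01  1.05589348e+02 -4.65816888e-02
  9.41491352e+01 -5.69151925e+00] [[-0.001, 0.993, 0.12, 430.502], [-0.001, 0.12, -0.993, 59.846], [-1.0, -0.002, 0.001, 250.588], [0.0, 0.0, 0.0, 1.0]]
[[ 437.79468025    6.9409045     0.        ]
 [  68.41756725  231.388297      0.        ]
 [1029.46058389 -352.57749722    0.        ]]
((371.8044738769531, 212.3523406982422), (29.587846755981445, 95.02754211425781), 27.597293853759766) 308.74542 [[448.7, 41.5, 127.0], [475.5, 120.9, 127.0], [499.9, 112.3, 127.0], [474.8, 31.1, 127.0]] [[475.14502678  78.08732957 127.        ]]
((525.5, 466.0), (26.0, 23.0), 90.0) 513.0069 [[684.8, -181.1, 127.0], [711.0, -177.9, 127.0], [724.1, -217.4, 127.0], [697.0, -220.7, 127.0]] [[ 704.13540931 -198.91576828  127.        ]]
```

View pics/w1.png

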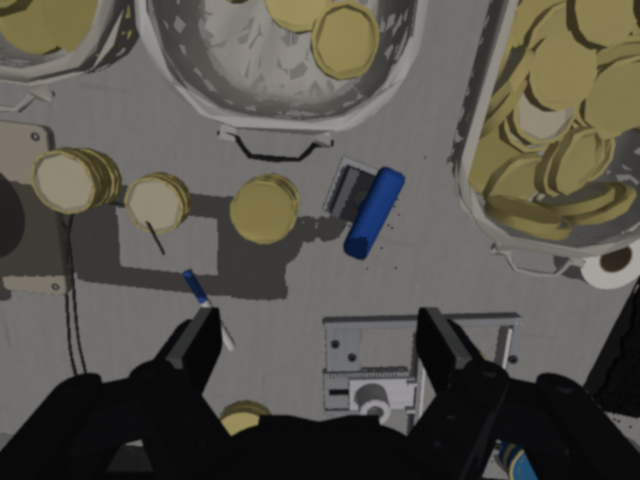

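The wrist view shows the blue handle centred at (372,212), which is about (475,78) at 72°, and the lane at the lower middle. Next stop is above the boss.

move_arm --deltas '[[[0,14,48],0],[[10,28,96],0],[[20,42,145],0],[[30,56,194],0],[[40,70,242],0],[[50,84,291],0],[[50,84,291],0],[[50,84,291],0]]'

```text
time: 2.7
tool_pos: [549.1, -216.5, 200.4]
tcp_rot: [-97.5, 89.9, 179.6]
ft_force: [0.5, -0.1, -0.6]
finger_gap: 85.1
```

```bash
python3 - <<'E'
from h import *
p,d,C,s=snap("wrist","w2")
print(s["time"],pose(s).round(3).tolist())
print(proj(C,[[548,-219,50],[659,-152,22]]))
E
```

```text
2.7 [[-0.002, 0.992, 0.123, 549.122], [0.0, 0.123, -0.992, -216.479], [-1.0, -0.002, -0.0, 200.446], [0.0, 0.0, 0.0, 1.0]]
[[318.01642277 221.43122728]
 [435.63019671 163.63156648]]
```

View pics/w2.png

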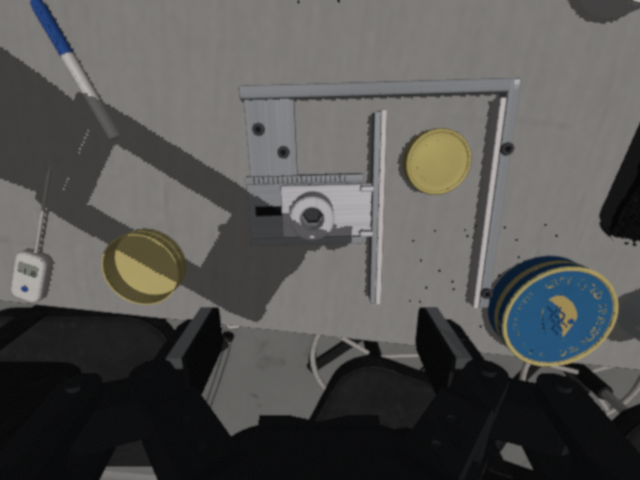

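The lane is fully visible: boss at (311,215), tin at (438,161), adjustable rail near column 380 and far rail near column 490. I'll measure from this view.

```bash
python3 - <<'E'
from h import *
p=cv2.imread("pics/w2.png");s=dict(r.sense());C=cam("wrist",s)
a=p[180:250,260:360];cv2.imwrite("pics/c2.png",cv2.resize(a,None,fx=8,fy=8,interpolation=cv2.INTER_CUBIC))
print("boss",ray(C,[311,215],50),"tin",ray(C,[438,160],22))
q=ray(C,[[384,112],[380,303]],23);print("adj",q,np.degrees(np.arctan2(*(q[0]-q[1])[[1,0]]))-90)
q=ray(C,[[498,100],[474,305]],18);print("far",q,np.degrees(np.arctan2(*(q[0]-q[1])[[1,0]]))-90)
q=ray(C,[[243,97],[505,92]],10);print("end",q,np.degrees(np.arctan2(*(q[1]-q[0])[[1,0]])))
E
```

```text
boss [[ 540.69542567 -213.56790385   50.        ]] tin [[ 661.01221724 -148.19631812   22.        ]]
adj [[ 598.69170276 -110.58402027   23.        ]
 [ 631.75362975 -313.27522653   23.        ]] 9.264199740937485
far [[ 706.71827493  -86.00665027   18.        ]
 [ 742.62905585 -304.7579023    18.        ]] 9.322672651305723
end [[ 460.57132478 -113.14469334   10.        ]
 [ 715.23734365  -76.97428692   10.        ]] 8.083695318498867
```

View pics/c2.png

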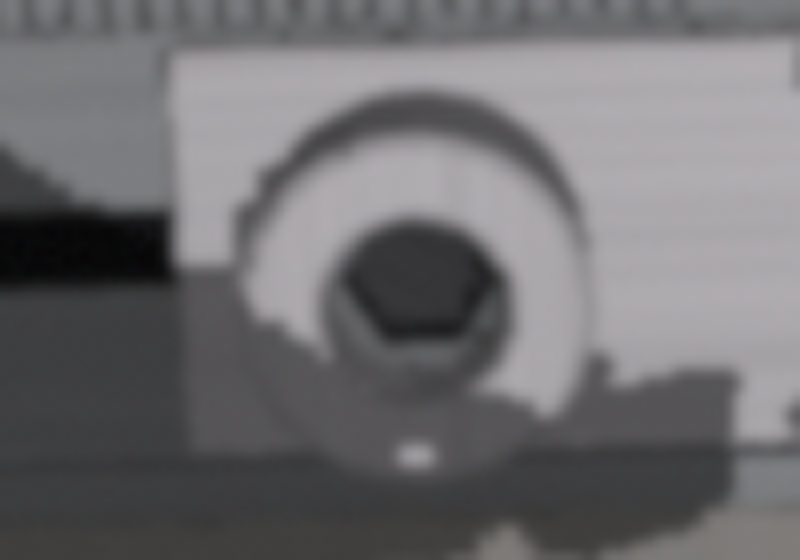

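The 8x crop shows the hex at the bottom of the bore, centre (416,308). Its corners are at left and right and its lower edge is nearly level, so its flats face lane ±y. The boss centre is then about (543,-216). I'll lower the jaws round the boss and grip lightly along lane x.

move_arm --deltas '[[[50,-6,-1],-1],[[100,-6,-1],-1],[[140,-6,-1],-1],[[170,-6,-1],-1],[[186,-6,-1],-1],[[186,-6,-1],-1]]' --jaw 1

```text
time: 3.5
tool_pos: [542.6, -215.0, 14.8]
tcp_rot: [-99.9, 89.9, 178.3]
ft_force: [0.5, 0.2, 0.3]
finger_gap: 85.5
```

move_arm --deltas '[[[0,0,0],0],[[0,0,0],0],[[0,0,0],0],[[0,0,0],0],[[0,0,0],0],[[0,0,0],0]]' --jaw -1 --squeeze 25

```text
time: 4.25
tool_pos: [543.5, -215.5, 16.4]
tcp_rot: [-25.7, 90.0, -107.6]
ft_force: [-1.7, 1.1, 7.1]
finger_gap: 41.8
```

move_arm --deltas '[[[-3,2,0],0],[[-3,6,0],0],[[-3,11,0],0],[[-3,16,0],0],[[-3,21,0],0],[[-3,26,0],0],[[-3,30,0],0],[[-3,34,0],0],[[-3,36,0],0],[[-3,36,0],0]]'

```text
time: 5.5
tool_pos: [577.0, -210.3, 16.9]
tcp_rot: [-100.4, 89.7, 177.7]
ft_force: [-1.5, -5.1, -17.7]
finger_gap: 41.3
```

```bash
python3 - <<'E'
from h import *
p,d,C,s=snap("wrist","w3");t=pose(s)
print(s["time"],s["ft_force"],s["finger_gap"],t.round(3).tolist())
E
```

```text
5.5 [ -1.5465799   -5.10748622 -17.74976719] 41.30044449880255 [[-0.005, 0.99, 0.142, 576.96], [0.0, 0.142, -0.99, -210.32], [-1.0, -0.005, -0.001, 16.901], [0.0, 0.0, 0.0, 1.0]]
```

View pics/w3.png

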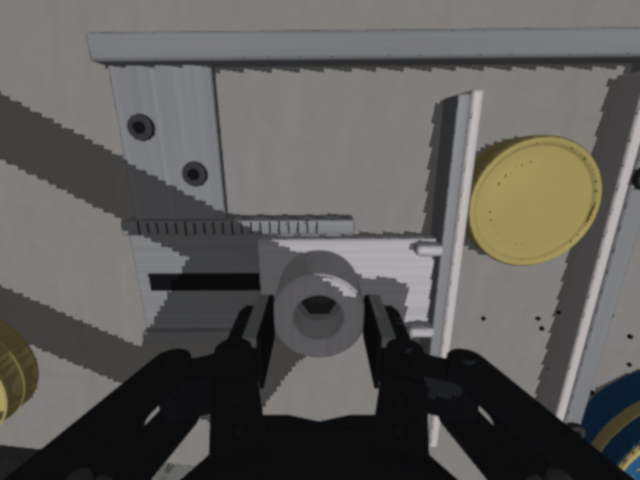

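The rail now sits just short of the tin, and the jaws hold the boss. I'll relax the lift and approach in small steps while watching the force.

move_arm --deltas '[[[2,2,0],0],[[2,4,0],0],[[2,6,0],0],[[2,7,0],0],[[2,8,0],0],[[2,8,0],0]]'

```text
time: 6.3
tool_pos: [586.2, -209.1, 16.6]
tcp_rot: [-94.2, 89.9, -176.1]
ft_force: [-3.2, 3.1, 5.9]
finger_gap: 41.2
```

```bash
python3 - <<'E'
from h import *
p,d,C,s=snap("wrist","w4")
print(s["time"],s["ft_force"],s["tool_pos"])
c=[c for c in blobs(p,(20,80,80),(35,255,255),1500)]
for k in c: print(cv2.boundingRect(k),cv2.contourArea(k),ray(C,cv2.fitEllipse(k)[0],12))
E
```

```text
6.3 [-3.18685209  3.07531554  5.85563367] [ 586.17318238 -209.08040951   16.57223641]
(468, 138, 132, 129) 13108.5 [[ 690.31337686 -147.87694765   12.        ]]
```

View pics/w4.png

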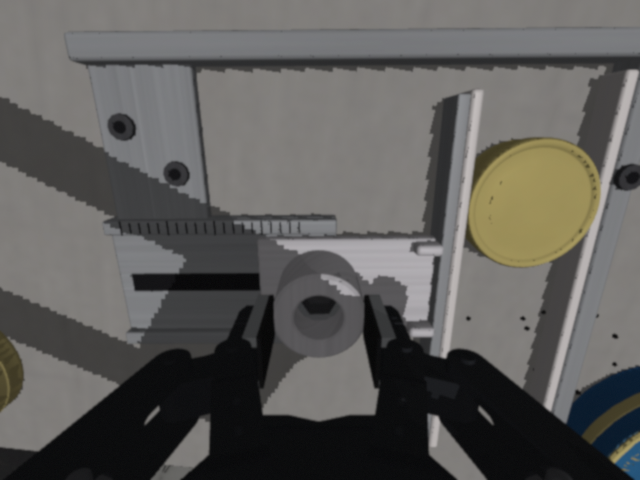

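The tin is in contact with the adjustable rail and nearly at the far rail. I'll go on in 1–2 mm steps until the force rises.

move_arm --deltas '[[[0.5,1,0],0],[[0.5,2,0],0],[[0.5,2,0],0]]'

```text
time: 6.72
tool_pos: [586.7, -208.9, 16.6]
tcp_rot: [-97.7, 89.7, -179.6]
ft_force: [-11.8, 0.4, 7.6]
finger_gap: 41.7
```

move_arm --deltas '[[[0,1,0],0],[[0,1.5,0],0],[[0,1.5,0],0]]'

```text
time: 7.1
tool_pos: [586.6, -208.9, 16.6]
tcp_rot: [-98.5, 89.5, 179.6]
ft_force: [-11.1, -0.7, 4.1]
finger_gap: 41.6
```

Progress stopped at 11 N after about 44 mm of travel, which matches the 54 mm expected for the small tin. I'll relax, release, lift and check.

move_arm --deltas '[[[0,0,0],0],[[0,0,0],0]]'

```text
time: 7.35
tool_pos: [586.3, -209.0, 16.7]
tcp_rot: [-98.3, 89.5, 179.8]
ft_force: [-5.2, -0.6, -0.2]
finger_gap: 41.6
```

move_arm --deltas '[[[0,0,0],0],[[0,0,0],0],[[0,0,0],0],[[-40,0,0],0],[[-90,0,0],0],[[-140,0,0],0],[[-180,0,0],0],[[-180,0,0],0]]' --jaw 1

```text
time: 8.35
tool_pos: [590.8, -210.1, 202.3]
tcp_rot: [-20.6, 89.8, -102.5]
ft_force: [-0.1, -0.4, -0.5]
finger_gap: 85.5
```

```bash
python3 - <<'E'
from h import *
p,d,C,s=snap("wrist","w5")
print(s["time"],s["ft_force"],pose(s).round(3).tolist())
cv2.imwrite("pics/c5.png",cv2.resize(p[:,:,::-1][90:270,260:500],None,fx=3.3,fy=3.3,interpolation=cv2.INTER_CUBIC))
E
```

```text
8.35 [-0.12234233 -0.41231297 -0.49269949] [[-0.001, 0.99, 0.142, 590.753], [-0.004, 0.142, -0.99, -210.083], [-1.0, -0.001, 0.003, 202.304], [0.0, 0.0, 0.0, 1.0]]
```

View pics/c5.png

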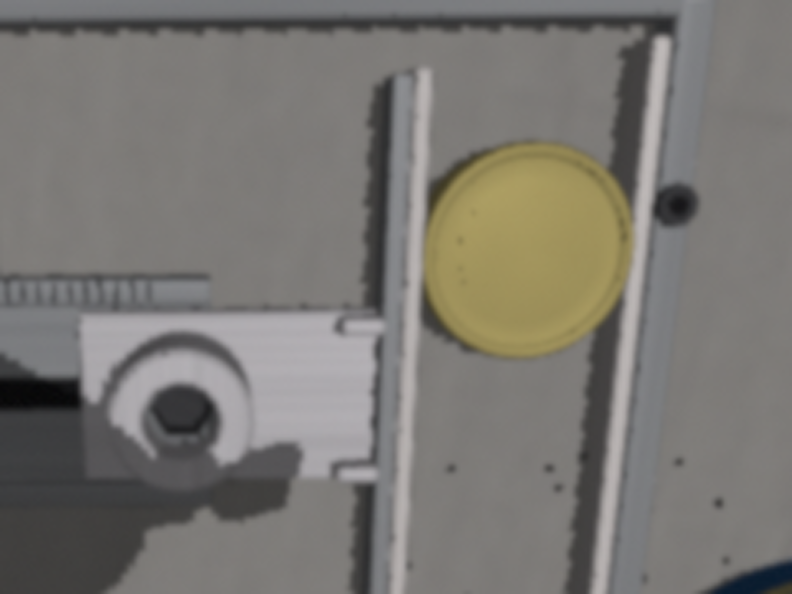

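The tin touches both rails. The boss top is centred near (180,420) in the crop, with the hex orientation unchanged relative to the lane. On to the key.

move_arm --deltas '[[[0,-12,-50],5],[[0,-25,-100],10],[[0,-37,-150],15],[[0,-50,-200],20],[[4,-62,-250],26],[[8,-74,-301],26],[[8,-74,-301],26],[[8,-74,-301],26]]'

```text
time: 9.4
tool_pos: [473.2, 77.7, 190.4]
tcp_rot: [-49.6, 89.6, -157.4]
ft_force: [-0.7, -0.6, -0.9]
finger_gap: 85.8
```

```bash
python3 - <<'E'
from h import *
T=np.array([[-0.001, 0.99, 0.142, 590.753], [-0.004, 0.142, -0.99, -210.083], [-1.0, -0.001, 0.003, 202.304],[0,0,0,1.]])
C=cam("wrist",{"tcp_rot":R.from_matrix(T[:3,:3]).as_euler('xyz',degrees=True),"tool_pos":T[:3,3]})
print("socket",ray(C,[314.5,217.1],50))
p,d,C,s=snap("wrist","w6");t=pose(s)
print(s["time"],s["joint_pos"].round(1) if hasattr(s["joint_pos"],'round') else s["joint_pos"],t.round(3).tolist())
for c in blobs(p,(100,110,40),(130,255,255),1000)[:1]:
    b=cv2.minAreaRect(c);q=cv2.boxPoints(b);print(b,ray(C,q,127).round(1).tolist(),ray(C,b[0],127))
    print("depth",np.median(d[int(b[0][1])-3:int(b[0][1])+3,int(b[0][0])-3:int(b[0][0])+3]))
cv2.imwrite("pics/w6.png",p[:,:,::-1])
E
```

```text
socket [[ 585.92532285 -210.07530967   50.        ]]
9.4 [ 3.300e+00 -1.080e+01  1.045e+02 -1.000e-01  8.660e+01  2.110e+01] [[-0.006, 0.952, -0.306, 473.16], [-0.002, -0.306, -0.952, 77.727], [-1.0, -0.005, 0.004, 190.375], [0.0, 0.0, 0.0, 1.0]]
((326.5, 243.0), (112.0, 33.0), 90.0) [[480.1, 121.7, 127.0], [501.7, 114.8, 127.0], [477.3, 32.2, 127.0], [453.1, 40.0, 127.0]] [[478.77013047  79.43720319 127.        ]]
depth 246.28831
```

View pics/w6.png

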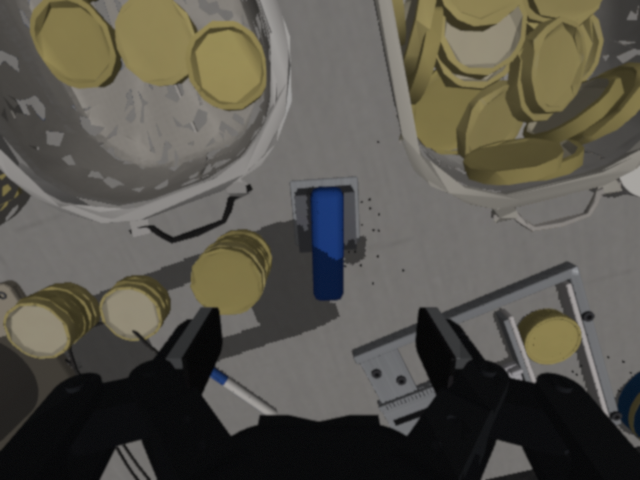

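The bar is aligned with the tool and centred at (327,243). I'll shift by +5 and -3, descend and grip.

move_arm --deltas '[[[0,5,-3],0],[[30,5,-3],0],[[60,5,-3],0],[[85,5,-3],0],[[97,5,-3],0],[[97,5,-3],0]]'

```text
time: 10.2
tool_pos: [478.3, 77.8, 92.9]
tcp_rot: [-53.1, 89.6, -161.0]
ft_force: [-0.6, 0.4, 0.9]
finger_gap: 85.7
```

move_arm --deltas '[[[0,0,0],0],[[0,0,0],0],[[0,0,0],0],[[0,0,0],0],[[0,0,0],0],[[0,0,0],0],[[0,0,0],0]]' --jaw -1 --squeeze 60

```text
time: 11.08
tool_pos: [479.0, 77.9, 93.8]
tcp_rot: [-49.8, 89.6, -157.8]
ft_force: [0.1, 1.0, 6.2]
finger_gap: 21.7
```

move_arm --deltas '[[[-10,0,0],0],[[-30,0,0],0],[[-55,0,0],0],[[-75,0,0],0],[[-80,0,0],0],[[-80,0,0],0]]'

```text
time: 11.82
tool_pos: [479.3, 78.1, 173.6]
tcp_rot: [-50.0, 89.6, -157.9]
ft_force: [-1.4, 0.1, -2.4]
finger_gap: 21.4
```

```bash
python3 - <<'E'
from h import *
p,d,C,s=snap("wrist","w7");t=pose(s)
print(s["time"],s["ft_force"],s["joint_pos"].round(1),t.round(3).tolist())
Tc=np.array(r.get_calibration("wrist")["tool_from_camera"]);_,f,cx,cy=C
m=cv2.inRange(cv2.cvtColor(p,cv2.COLOR_RGB2HSV),(100,110,40),(130,255,255))
ys,xs=np.nonzero(m);k=(abs(xs-320)<60);print(ys[k].min(),ys[k].max(),xs[k].min(),xs[k].max())
for v in range(200,400,4):
    w=np.nonzero(m[v,260:380])[0]
    if len(w):
        u=int(260+w.mean());z=d[v,u];q=Tc@[(u-cx)*z/f,(v-cy)*z/f,z,1];print(v,260+w.min(),260+w.max(),z.round(1),q[:3].round(1),p[v,u])
cv2.imwrite("pics/c7.png",cv2.resize(p[:,:,::-1][180:420,220:420],None,fx=2.5,fy=2.5))
E
```

```text
11.825 [-1.37300033  0.12109832 -2.39523572] [ 3.300e+00 -9.200e+00  1.049e+02 -1.000e-01  8.470e+01  2.120e+01] [[-0.006, 0.952, -0.308, 479.347], [-0.002, -0.308, -0.952, 78.069], [-1.0, -0.005, 0.004, 173.571], [0.0, 0.0, 0.0, 1.0]]
221 392 292 344
224 299 337 154.5 [-20.9  -0.9 -40.3] [11 27 59]
228 296 340 148.3 [-27.4  -0.9 -40.2] [16 33 71]
232 294 342 0.0 [-170.4   -0.8  -80. ] [22 46 96]
236 293 343 144.4 [-32.3  -0.9 -38. ] [ 26  53 113]
240 292 344 145.0 [-32.2  -0.9 -36.2] [ 27  57 118]
244 292 344 144.6 [-33.   -0.9 -34.7] [ 29  59 123]
248 292 344 143.9 [-34.3  -0.9 -33.3] [ 29  60 124]
252 292 344 145.2 [-33.6  -0.9 -31.2] [ 29  60 124]
256 292 344 146.0 [-33.4  -0.9 -29.3] [ 29  60 124]
260 293 344 146.1 [-33.8  -0.9 -27.6] [ 29  60 124]
264 293 343 147.2 [-33.3  -0.9 -25.6] [ 28  60 124]
268 293 343 147.2 [-33.9  -0.9 -23.9] [ 29  60 123]
272 293 343 149.6 [-32.2  -0.9 -21.3] [ 29  60 124]
276 293 343 149.9 [-32.5  -0.9 -19.6] [ 29  60 123]
280 294 343 150.9 [-32.1  -0.9 -17.5] [ 29  59 121]
284 294 343 149.2 [-34.3  -0.9 -16.5] [13 29 63]
288 294 343 149.9 [-34.1  -
[... 595 characters left out ...]
.4] [12 29 62]
340 296 341 160.0 [-32.7  -1.   13.3] [11 29 62]
344 295 342 160.6 [-32.7  -1.   15.5] [13 29 62]
348 295 342 161.5 [-32.6  -1.   17.8] [13 30 62]
352 297 343 162.2 [-32.5  -0.   20.1] [12 29 62]
356 297 341 162.3 [-33.   -0.5  22. ] [11 29 62]
360 297 341 164.0 [-32.3  -0.5  24.8] [14 29 62]
364 297 341 164.5 [-32.4  -0.5  27.1] [12 30 62]
368 297 341 164.4 [-33.1  -0.5  28.8] [14 29 62]
372 297 341 164.5 [-33.6  -0.5  30.8] [12 29 62]
376 297 341 166.6 [-32.5  -0.5  34. ] [13 29 62]
380 298 341 166.5 [-33.2  -0.5  35.8] [14 30 63]
384 299 339 167.1 [-33.3  -0.5  38.1] [12 29 62]
388 301 337 169.4 [-32.1  -0.5  41.6] [13 30 62]
392 308 331 170.9 [-31.5  -0.5  44.6] [32 39 63]
```

View pics/c7.png

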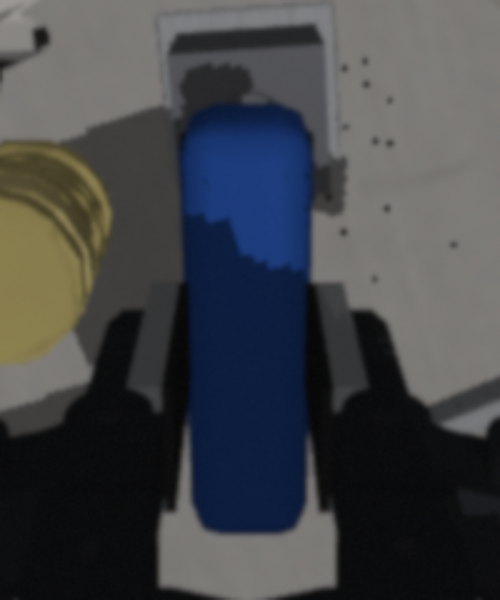

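The crop shows the bar held square between the pads: the ends are at tool z of about -42 and +46 (centre +2), and its top is 33 mm above the TCP. I'll carry it above the socket.

move_arm --deltas '[[[0,25,31],0],[[0,50,62],-1],[[0,80,100],-2],[[0,110,138],-3],[[0,140,175],-4],[[0,168,210],-4],[[0,184,230],-4],[[0,191,239],-4],[[0,191,239],-4]]'

```text
time: 13.0
tool_pos: [586.7, -208.0, 171.8]
tcp_rot: [-65.9, 89.5, -169.9]
ft_force: [0.4, -0.3, -2.1]
finger_gap: 21.9
```

```bash
python3 - <<'E'
from h import *
p,d,C,s=snap("wrist","w8");t=pose(s)
print(s["time"],s["ft_force"],s["joint_pos"].round(1),t.round(4).tolist())
e=t[:3,:3].T@(np.array([586.6,-210.0])@np.eye(2,3)+[0,0,50]-(t@[86,0,2,1])[:3]);print("key end->socket, tool axes",e)
p,d,C,s=snap("scene","s8")
u=proj(C,[[586,-210,50]])[0];print(u);u=u.astype(int)
a=p[u[1]-75:u[1]+35,u[0]-70:u[0]+70,::-1];cv2.imwrite("pics/c8.png",cv2.resize(a,None,fx=5,fy=5,interpolation=cv2.INTER_CUBIC))
E
```

```text
13.0 [ 0.39588917 -0.31351623 -2.11905038] [-24.1  12.2  83.2  -0.3  84.9 -10.1] [[-0.0086, 0.9705, -0.2411, 586.6613], [-0.0015, -0.2411, -0.9705, -207.9849], [-1.0, -0.0079, 0.0035, 171.7938], [0.0, 0.0, 0.0, 1.0]]
key end->socket, tool axes [35.79274681  1.3937036  -0.46150588]
[315.12558683 197.12491726]
```

View pics/c8.png

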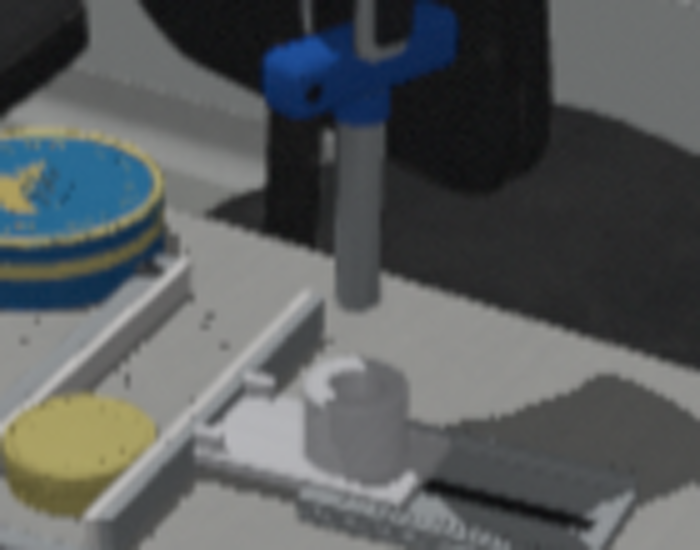

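The key stands upright directly above the bore. I'll lower it with the small correction of +1.4 and -0.5.

move_arm --deltas '[[[10,1.2,-0.5],0],[[20,1.2,-0.5],0],[[28,1.2,-0.5],0],[[34,1.2,-0.5],0],[[39,1.2,-0.5],0],[[42,1.2,-0.5],0],[[42,1.2,-0.5],0]]'

```text
time: 13.98
tool_pos: [587.7, -206.9, 130.2]
tcp_rot: [-65.1, 89.5, -169.0]
ft_force: [0.2, -0.2, -2.2]
finger_gap: 21.0
```

move_arm --deltas '[[[3,0,0],0],[[6,0,0],0],[[9,0,0],0],[[11,0,0],0],[[11,0,0],0]]'

```text
time: 14.6
tool_pos: [587.4, -206.8, 118.9]
tcp_rot: [-67.1, 89.5, -171.0]
ft_force: [1.1, -0.5, -2.1]
finger_gap: 21.5
```

move_arm --deltas '[[[2,0,0],0],[[4,0,0],0],[[5,0,0],0],[[5,0,0],0]]'

```text
time: 15.1
tool_pos: [587.3, -206.8, 113.9]
tcp_rot: [-67.4, 89.5, -171.2]
ft_force: [-0.6, 0.9, -2.0]
finger_gap: 21.4
```

move_arm --deltas '[[[1,0,0],0],[[2,0,0],0],[[3,0,0],0],[[3,0,0],0]]'

```text
time: 15.6
tool_pos: [587.2, -206.8, 110.6]
tcp_rot: [-68.5, 89.5, -172.4]
ft_force: [-0.4, 0.4, -2.5]
finger_gap: 21.9
```

move_arm --deltas '[[[1,0,0],0],[[2,0,0],0],[[3,0,0],0],[[3,0,0],0]]'

```text
time: 16.1
tool_pos: [587.1, -206.8, 107.6]
tcp_rot: [-68.4, 89.5, -172.3]
ft_force: [-0.7, 0.3, -1.2]
finger_gap: 21.7
```

move_arm --deltas '[[[1,0,0],0],[[2,0,0],0],[[3,0,0],0],[[4,0,0],0],[[4,0,0],0]]'

```text
time: 16.73
tool_pos: [587.3, -206.9, 103.8]
tcp_rot: [-67.1, 89.5, -171.0]
ft_force: [-0.1, 0.5, 2.2]
finger_gap: 22.0
```

move_arm --deltas '[[[1,0,0],0],[[2,0,0],0],[[2,0,0],0]]'

```text
time: 17.1
tool_pos: [588.0, -207.2, 103.7]
tcp_rot: [-57.1, 89.6, -160.9]
ft_force: [-2.8, 1.2, 10.2]
finger_gap: 21.4
```

```bash
python3 - <<'E'
from h import *
p,d,C,s=snap("scene","s9")
print(s["time"],s["ft_force"],s["wrist_torque"],s["joint_pos"].round(1),pose(s).round(4).tolist())
u=proj(C,[[586,-210,50]])[0].astype(int)
a=p[u[1]-75:u[1]+35,u[0]-70:u[0]+70,::-1];cv2.imwrite("pics/c9.png",cv2.resize(a,None,fx=5,fy=5,interpolation=cv2.INTER_CUBIC))
E
```

```text
17.1 [-2.75712828  1.20518149 10.16412892] [ 0.22369176  0.75753023 -0.01602309] [-23.9  15.1  87.2  -0.3  78.  -10. ] [[-0.0066, 0.9708, -0.2399, 588.046], [-0.0023, -0.2399, -0.9708, -207.2201], [-1.0, -0.0059, 0.0038, 103.6674], [0.0, 0.0, 0.0, 1.0]]
```

The picture limit is reached. The key bottomed at TCP z 103.7, against 104 predicted for fully home and about 114 for resting on the head, so it dropped into the socket. Now tightening clockwise.

move_arm --deltas '[[[0,0.3,0],8],[[0,0.55,0.1],16],[[0,0.8,0.2],24],[[0,1,0.3],32],[[0,1.3,0.5],40],[[0,1.5,0.7],48],[[0,1.5,0.7],48]]'

```text
time: 18.02
tool_pos: [589.6, -208.2, 103.8]
tcp_rot: [-7.9, 89.6, -159.7]
ft_force: [0.1, 1.6, 0.6]
finger_gap: 21.5
```

```bash
cat > st.py <<'E'
from h import *
s=r.sense();t=pose(s)
print(s["time"],"F",s["ft_force"].round(1),"M",s["wrist_torque"].round(3),"J",s["joint_pos"].round(1),"yang",np.degrees(np.arctan2(t[1,1],t[0,1])).round(2),t[:3,3].round(1),t[:3,0].round(3),s["finger_gap"])
E
python3 st.py
```

```text
18.025 F [0.1 1.6 0.6] M [0.124 0.081 0.006] J [-24.   15.3  86.9  -0.3  78.   37.9] yang -61.83 [ 589.6 -208.2  103.8] [-0.006 -0.002 -1.   ] 21.478468148754246
```

move_arm --deltas '[[[0,0.2,0],5],[[0,0.35,0],10],[[0,0.5,0.1],15],[[0,0.7,0.1],20]]'

```text
time: 18.52
tool_pos: [590.0, -208.9, 103.8]
tcp_rot: [14.6, 89.6, -157.2]
ft_force: [0.7, 0.3, -0.2]
finger_gap: 21.9
```

```bash
python3 st.py
```

```text
18.525 F [ 0.7  0.3 -0.2] M [ 0.007 -0.014  0.08 ] J [-24.   15.4  86.9  -0.3  78.   57.8] yang -81.76 [ 590.  -208.9  103.8] [-0.006 -0.002 -1.   ] 21.88492979875845
```

Moment 0.08 N m, which is the screw's friction, so the key is driving the screw. Continuing in small steps to the stop.

move_arm --deltas '[[[0,0.15,0],4],[[0,0.3,0],8],[[0,0.3,0],8]]'

```text
time: 18.9
tool_pos: [590.2, -209.2, 103.9]
tcp_rot: [24.9, 89.7, -154.6]
ft_force: [-0.1, -0.3, 1.7]
finger_gap: 21.5
```

```bash
python3 st.py
```

```text
18.9 F [-0.1 -0.3  1.7] M [ 0.052 -0.043  0.113] J [-24.   15.4  86.8  -0.3  78.   65.6] yang -89.57 [ 590.2 -209.2  103.9] [-0.005 -0.003 -1.   ] 21.537666165847398
```

move_arm --deltas '[[[0,0.15,0],4],[[0,0.25,0],7],[[0,0.25,0],7]]'

```text
time: 19.27
tool_pos: [590.2, -209.5, 103.9]
tcp_rot: [33.3, 89.7, -153.1]
ft_force: [-0.5, -1.1, 1.0]
finger_gap: 21.7
```

```bash
python3 st.py
```

```text
19.275 F [-0.5 -1.1  1. ] M [-0.019 -0.04   0.284] J [-24.1  15.4  86.8  -0.3  78.   72.4] yang -96.37 [ 590.2 -209.5  103.9] [-0.005 -0.003 -1.   ] 21.72934143338768
```

move_arm --deltas '[[[0,0.1,0],3],[[0,0.2,0],5],[[0,0.2,0],5]]'

```text
time: 19.65
tool_pos: [590.3, -209.8, 103.9]
tcp_rot: [39.4, 89.7, -151.9]
ft_force: [0.0, 0.2, -0.1]
finger_gap: 21.5
```

```bash
python3 st.py
```

```text
19.65 F [ 0.   0.2 -0.1] M [-0.034 -0.067  0.226] J [-24.1  15.4  86.8  -0.3  78.   77.3] yang -101.3 [ 590.3 -209.8  103.9] [-0.005 -0.003 -1.   ] 21.481274753524144
```

move_arm --deltas '[[[0,0.1,0],3],[[0,0.2,0],6],[[0,0.2,0],6]]'

```text
time: 20.02
tool_pos: [590.2, -210.1, 103.9]
tcp_rot: [46.0, 89.7, -151.3]
ft_force: [0.0, 1.5, 0.4]
finger_gap: 21.5
```

```bash
python3 st.py
```

```text
20.025 F [0.  1.5 0.4] M [-0.072 -0.024 -0.117] J [-24.1  15.4  86.8  -0.3  78.   83.2] yang -107.23 [ 590.2 -210.1  103.9] [-0.005 -0.003 -1.   ] 21.478132461019705
```

```bash
cat > bar.py <<'E'
from h import *
def bar(p):
    m=cv2.inRange(cv2.cvtColor(p,cv2.COLOR_RGB2HSV),(100,110,40),(130,255,255))
    o=[]
    for v in range(236,386,2):
        w=np.nonzero(m[v,250:390])[0]
        if len(w): o.append((v,250+w.min(),250+w.max()))
    o=np.array(o);ys,xs=np.nonzero(m[:,270:370])
    return np.degrees(np.arctan(np.polyfit(o[:,0],(o[:,1]+o[:,2])/2,1)[0])).round(2),o[[0,20,40,60]].tolist(),ys.min(),ys.max()
print(bar(cv2.imread("pics/w7.png")[:,:,::-1].copy()))
p,d,C,s=snap("wrist","w%d"%(1000*r.sense()["time"]));print(bar(p),s["wrist_torque"].round(3))
E
python3 bar.py
```

```text
(np.float64(0.48), [[236, 293, 343], [276, 293, 343], [316, 296, 341], [356, 297, 341]], np.int64(221), np.int64(392))
(np.float64(0.47), [[236, 293, 343], [276, 294, 344], [316, 296, 341], [356, 297, 342]], np.int64(222), np.int64(392)) [-0.072 -0.024 -0.117]
```

move_arm --deltas '[[[0,0.1,0],3],[[0,0.1,0],3]]'

```text
time: 20.32
tool_pos: [590.2, -210.2, 104.0]
tcp_rot: [49.6, 89.7, -150.5]
ft_force: [1.8, -0.8, 0.5]
finger_gap: 21.6
```

```bash
python3 st.py
```

```text
20.325 F [ 1.8 -0.8  0.5] M [-0.128 -0.084  0.139] J [-24.1  15.4  86.8  -0.3  78.   86. ] yang -110.11 [ 590.2 -210.2  104. ] [-0.005 -0.003 -1.   ] 21.630048539722022
```

move_arm --deltas '[[[0,0.1,0],3],[[0,0.1,0],3]]'

```text
time: 20.58
tool_pos: [590.2, -210.3, 104.0]
tcp_rot: [52.5, 89.7, -150.5]
ft_force: [0.1, -0.3, 0.8]
finger_gap: 21.7
```

```bash
python3 st.py; python3 bar.py
```

```text
20.575 F [ 0.1 -0.3  0.8] M [-0.09  -0.041 -0.015] J [-24.1  15.4  86.8  -0.3  78.   88.9] yang -113.0 [ 590.2 -210.3  104. ] [-0.005 -0.003 -1.   ] 21.744252720478038
(np.float64(0.48), [[236, 293, 343], [276, 293, 343], [316, 296, 341], [356, 297, 341]], np.int64(221), np.int64(392))
(np.float64(0.69), [[236, 293, 343], [276, 294, 343], [316, 296, 341], [356, 297, 343]], np.int64(222), np.int64(392)) [-0.09  -0.041 -0.015]
```

move_arm --deltas '[[[0,0.1,0],4],[[0,0.1,0],4],[[0,0.1,0],4]]'

```text
time: 21.0
tool_pos: [590.1, -210.5, 104.0]
tcp_rot: [56.5, 89.7, -150.4]
ft_force: [-0.1, 0.0, 1.1]
finger_gap: 22.2
```

```bash
python3 st.py
```

```text
21.0 F [-0.1  0.   1.1] M [-0.148 -0.035 -0.037] J [-24.1  15.4  86.8  -0.3  78.   92.8] yang -116.87 [ 590.1 -210.5  104. ] [-0.005 -0.003 -1.   ] 22.169816945057878
```

move_arm --deltas '[[[0,0.1,0],4],[[0,0.1,0],4],[[0,0.1,0],4]]'

```text
time: 21.38
tool_pos: [590.0, -210.6, 103.9]
tcp_rot: [60.0, 89.7, -150.7]
ft_force: [-0.6, -0.4, 0.6]
finger_gap: 21.3
```

```bash
python3 st.py;python3 bar.py
```

```text
21.375 F [-0.6 -0.4  0.6] M [-0.167  0.033 -0.082] J [-24.2  15.4  86.8  -0.3  78.   96.7] yang -120.75 [ 590.  -210.6  103.9] [-0.005 -0.003 -1.   ] 21.278387993740253
(np.float64(0.48), [[236, 293, 343], [276, 293, 343], [316, 296, 341], [356, 297, 341]], np.int64(221), np.int64(392))
(np.float64(0.3), [[236, 293, 343], [276, 294, 344], [316, 296, 341], [356, 297, 341]], np.int64(222), np.int64(391)) [-0.167  0.033 -0.082]
```

Turned 107° with no stop felt, which disagrees with the key being engaged. I'll check the geometry numerically from the scene camera's depth.

```bash
python3 - <<'E'
from h import *
def P(C,u,v,z):
    T,f,cx,cy=C;return (T@[(u-cx)*z/f,(v-cy)*z/f,z,1])[:3]
p,d,C,s=snap("scene","s10");print(s["time"])
print(proj(C,[[586,-210,50],[586,-210,18],[586,-210,113]]).round(1))
T=C[0];p8=cv2.imread("pics/s8.png")[:,:,::-1];d8=np.load("pics/s8.npy")
for v in range(150,222,3):
    print(v,[(p[v,u].tolist(),P(C,u,v,d[v,u]).round(0).tolist()) for u in (311,316)],"| s8",p8[v,316].tolist(),P(C,316,v,d8[v,316]).round(0).tolist())
v=205
print("row205 boss",[(u,P(C,u,v,d[v,u]).round(0).tolist()) for u in range(298,336,3)])
v=178
print("row178",[(u,P(C,u,v,d[v,u]).round(0).tolist()) for u in range(304,330,2)])
E
```

```text
21.425
[[315.1 197.1]
 [315.  210.2]
 [315.5 170. ]]
150 [([79, 81, 82], [586.0, -194.0, 163.0]), ([48, 48, 48], [821.0, -584.0, -49.0])] | s8 [77, 79, 81] [580.0, -202.0, 161.0]
153 [([78, 80, 82], [585.0, -192.0, 157.0]), ([43, 43, 44], [984.0, -843.0, -203.0])] | s8 [77, 79, 81] [580.0, -202.0, 155.0]
156 [([78, 81, 82], [586.0, -194.0, 150.0]), ([31, 36, 49], [969.0, -819.0, -201.0])] | s8 [79, 81, 83] [580.0, -202.0, 148.0]
159 [([79, 81, 83], [587.0, -195.0, 143.0]), ([18, 41, 81], [588.0, -215.0, 135.0])] | s8 [78, 82, 83] [581.0, -204.0, 141.0]
162 [([78, 80, 82], [586.0, -193.0, 138.0]), ([18, 42, 82], [581.0, -204.0, 135.0])] | s8 [78, 80, 83] [581.0, -204.0, 134.0]
165 [([28, 44, 75], [589.0, -198.0, 128.0]), ([17, 41, 84], [574.0, -193.0, 134.0])] | s8 [78, 80, 82] [580.0, -203.0, 129.0]
168 [([12, 36, 76], [587.0, -195.0, 124.0]), ([17, 40, 83], [570.0, -187.0, 131.0])] | s8 [77, 81, 82] [581.0, -204.0, 121.0]
171 [([17, 37, 74], [588.0, -197.0, 116.0]), ([19, 46, 95], [568.0, -184.0, 127.0])] | s8 [77, 79, 81] [580.0, -203.0, 115.0]
174 [([24, 43, 81], [589.0, -199.0, 1
[... 2124 characters left out ...]
[595.0, -192.0, 37.0]), (310, [584.0, -188.0, 43.0]), (313, [577.0, -188.0, 45.0]), (316, [571.0, -191.0, 46.0]), (319, [569.0, -198.0, 43.0]), (322, [565.0, -204.0, 41.0]), (325, [563.0, -213.0, 37.0]), (328, [592.0, -274.0, -3.0]), (331, [584.0, -274.0, -1.0]), (334, [580.0, -279.0, -2.0])]
row178 [(304, [707.0, -349.0, -3.0]), (306, [702.0, -351.0, -3.0]), (308, [699.0, -355.0, -4.0]), (310, [694.0, -356.0, -3.0]), (312, [586.0, -197.0, 101.0]), (314, [582.0, -198.0, 101.0]), (316, [578.0, -200.0, 102.0]), (318, [564.0, -185.0, 113.0]), (320, [555.0, -178.0, 118.0]), (322, [553.0, -181.0, 118.0]), (324, [550.0, -184.0, 117.0]), (326, [546.0, -185.0, 118.0]), (328, [546.0, -193.0, 114.0])]
```

Depth shows the shaft inside the bore at full depth, with the end at about 18 mm. I'll continue clockwise in small steps, averaging the torque readings.

```bash
cat > tq.py <<'E'
from h import *
o=[]
for i in range(4):
    s=r.sense();o.append(np.r_[s["wrist_torque"],s["ft_force"]]);r.snapshot("top")
o=np.array(o);t=pose(s);print(s["time"],"Mz",o[:,2].round(3),"mean",o.mean(0).round(3),"yang",np.degrees(np.arctan2(t[1,1],t[0,1])).round(2),t[:3,3].round(1),s["finger_gap"].round(1) if hasattr(s["finger_gap"],'round') else s["finger_gap"])
E
python3 tq.py
```

```text
21.625 Mz [-0.032 -0.067 -0.094 -0.014] mean [-0.226 -0.002 -0.052  0.241 -0.279  0.371] yang -120.84 [ 590.1 -210.6  104. ] 21.198816753341234
```

move_arm --deltas '[[[0,0.1,0],4],[[0,0.2,0],8],[[0,0.2,0],8]]'

```text
time: 22.05
tool_pos: [590.0, -210.7, 104.0]
tcp_rot: [68.6, 89.7, -150.2]
ft_force: [0.0, 0.0, 0.8]
finger_gap: 21.5
```

```bash
python3 tq.py
```

```text
22.2 Mz [-0.043 -0.102 -0.078 -0.055] mean [-0.245  0.022 -0.069  0.038 -1.148  0.885] yang -128.76 [ 590.  -210.8  104. ] 21.34647058785478
```

move_arm --deltas '[[[0,0.1,0],4],[[0,0.2,0],8],[[0,0.2,0],8]]'

```text
time: 22.62
tool_pos: [589.8, -210.9, 103.9]
tcp_rot: [76.0, 89.7, -150.7]
ft_force: [-0.2, -0.4, 0.2]
finger_gap: 21.7
```

```bash
python3 tq.py
```

```text
22.775 Mz [ 0.014  0.03  -0.024 -0.008] mean [-0.216  0.053  0.003  0.02  -1.     0.769] yang -136.67 [ 589.8 -210.9  103.9] 21.52915973676953
```

move_arm --deltas '[[[0,0.1,0],4],[[0,0.2,0],8],[[0,0.2,0],8]]'

```text
time: 23.2
tool_pos: [589.7, -211.1, 104.0]
tcp_rot: [85.4, 89.7, -149.3]
ft_force: [-0.7, -1.3, 1.8]
finger_gap: 21.7
```

```bash
python3 tq.py
```

```text
23.35 Mz [-0.008 -0.009  0.041 -0.04 ] mean [-0.353  0.083 -0.004 -0.464 -1.693  1.235] yang -144.59 [ 589.7 -211.1  104. ] 21.49910224692795
```

move_arm --deltas '[[[0,0.1,0],3],[[0,0.1,0],6],[[0,0.1,0],6]]'

```text
time: 23.78
tool_pos: [589.5, -211.2, 104.0]
tcp_rot: [91.3, 89.7, -149.2]
ft_force: [-0.4, -1.4, 1.1]
finger_gap: 21.5
```

```bash
python3 tq.py
```

```text
23.925 Mz [0.212 0.192 0.204 0.229] mean [-0.378  0.134  0.209 -0.476 -1.822  1.118] yang -150.53 [ 589.5 -211.2  104. ] 21.574865403015938
```

move_arm --deltas '[[[0,0.1,0],3],[[0,0.1,0],5],[[0,0.1,0],5]]'

```text
time: 24.35
tool_pos: [589.4, -211.3, 104.0]
tcp_rot: [95.7, 89.7, -149.9]
ft_force: [0.2, -1.9, 1.7]
finger_gap: 21.7
```

```bash
python3 tq.py
```

```text
24.5 Mz [0.361 0.331 0.387 0.372] mean [-0.416  0.198  0.363 -0.835 -1.761  1.409] yang -155.51 [ 589.5 -211.3  104. ] 21.626074856669728
```

The torque is now a steady 0.36 N m that holds and grows with angle, well above the screw's friction, so the screw is on its hard stop. An earlier peak came about 60° before this one, so the key slipped one flat past the stop. I'll ease the strain without loosening the screw, then release.

move_arm --deltas '[[[0,-0.2,0],-5],[[0,-0.4,0],-11],[[0,-0.4,0],-11]]'

```text
time: 24.92
tool_pos: [589.8, -211.1, 104.0]
tcp_rot: [84.1, 89.7, -150.4]
ft_force: [-0.1, -1.8, 1.1]
finger_gap: 21.4
```

```bash
python3 tq.py; python3 bar.py
```

```text
25.075 Mz [ 0.014 -0.005  0.061  0.037] mean [-0.392  0.147  0.027 -0.462 -1.398  1.206] yang -144.64 [ 589.8 -211.1  104. ] 21.30652636883245
(np.float64(0.48), [[236, 293, 343], [276, 293, 343], [316, 296, 341], [356, 297, 341]], np.int64(221), np.int64(392))
(np.float64(0.43), [[236, 293, 343], [276, 294, 343], [316, 296, 341], [356, 296, 342]], np.int64(222), np.int64(392)) [-0.325  0.15   0.04 ]
```

move_arm --deltas '[[[0,0,0],0],[[0,0,0],0],[[0,0,0],0],[[0,0,0],0],[[0,0,0],0]]' --jaw 1

```text
time: 25.8
tool_pos: [589.8, -211.1, 104.0]
tcp_rot: [84.7, 89.7, -149.9]
ft_force: [0.3, 0.6, -0.3]
finger_gap: 85.8
```

move_arm --deltas '[[[-15,0,0],0],[[-40,0,0],0],[[-80,0,0],0],[[-105,0,0],0],[[-105,0,0],0]]'

```text
time: 26.42
tool_pos: [592.3, -211.5, 213.4]
tcp_rot: [154.8, 89.7, -79.8]
ft_force: [-0.0, 1.0, 0.2]
finger_gap: 85.1
```

```bash
python3 - <<'E'
from h import *
p,d,C,s=snap("wrist","w20");t=pose(s)
print(s["time"],t.round(3).tolist())
c=blobs(p,(100,110,40),(130,255,255),1000)[0];b=cv2.minAreaRect(c);q=ray(C,cv2.boxPoints(b),137).round(1);print(b,q.tolist(),ray(C,b[0],137))
m=np.zeros(d.shape,np.uint8);cv2.drawContours(m,[c],-1,1,-1);m=cv2.erode(m,np.ones((9,9)));ys,xs=np.nonzero((m>0)&(d>0))
T,f,cx,cy=C;z=d[ys,xs];W=np.c_[(xs-cx)*z/f,(ys-cy)*z/f,z]@T[:3,:3].T+T[:3,3]
k=W[:,2]>125;print("bar top z",np.median(W[k,2]),"plane",np.linalg.lstsq(np.c_[W[k,:2]-W[k,:2].mean(0),np.ones(k.sum())],W[k,2],rcond=None)[0].round(3))
for c in blobs(p,(20,70,60),(38,255,255),800): print("gold",cv2.boundingRect(c),ray(C,cv2.fitEllipse(c)[0],22).round(1))
E
```

```text
26.425 [[0.001, -0.815, -0.579, 592.25], [-0.006, -0.579, 0.815, -211.542], [-1.0, 0.002, -0.005, 213.417], [0.0, 0.0, 0.0, 1.0]]
((155.0, 24.5), (49.0, 122.0), 90.0) [[797.4, -260.0, 137.0], [735.6, -304.0, 137.0], [721.9, -280.5, 137.0], [786.2, -234.7, 137.0]] [[ 760.43514869 -270.00544884  137.        ]]
bar top z nan plane [0. 0. 0.]
gold (487, 221, 83, 74) [[ 364.5 -305.9   22. ]]
gold (185, 177, 63, 59) [[ 685.4 -151.6   22. ]]
gold (0, 373, 70, 79) [[754.3 220.3  22. ]]
gold (87, 0, 137, 57) [[ 838.7 -302.    22. ]]
  return _methods._mean(a, axis=axis, dtype=dtype,
  ret = ret.dtype.type(ret / rcount)
<stdin>:7: RuntimeWarning: Mean of empty slice.
  ret = um.true_divide(
```

```bash
cat > chk.py <<'E'
from h import *
p,d,C,s=snap("wrist","w%d"%(1000*r.sense()["time"]))
c=[c for c in blobs(p,(100,110,40),(130,255,255),500) if abs(cv2.minAreaRect(c)[0][0]-320)<80 and 100<cv2.minAreaRect(c)[0][1]<400][0]
b=cv2.minAreaRect(c);print(s["time"],b,ray(C,b[0],137).round(1))
m=np.zeros(d.shape,np.uint8);cv2.drawContours(m,[c],-1,1,-1);m=cv2.erode(m,np.ones((9,9)));ys,xs=np.nonzero((m>0)&(d>0))
T,f,cx,cy=C;z=d[ys,xs];W=np.c_[(xs-cx)*z/f,(ys-cy)*z/f,z]@T[:3,:3].T+T[:3,3]
k=W[:,2]>122;W=W[k];print("bar top z",np.median(W[:,2]),"tilt",np.linalg.lstsq(np.c_[W[:,:2]-W[:,:2].mean(0),np.ones(len(W))],W[:,2],rcond=None)[0].round(3),W[:,:2].mean(0).round(1))
E
python3 chk.py
```

```text
26.475 ((323.26641845703125, 241.4303436279297), (108.28075408935547, 31.05375862121582), 84.80557250976562) [[ 588.4 -214.6  137. ]]
bar top z 136.52060971315498 tilt [6.00000e-03 6.00000e-03 1.36498e+02] [ 588.8 -214.2]
```

```bash
python3 -c "
from h import *
r.hand_in();print(r.sense()['time'])"
```

```text
the job is handed in; nothing more can be done
the job is handed in; nothing more can be done
```

I set the rail against the small tin, tightened the clamp screw to its stop as far as the torque readings show, and left the key standing in the screw. I handed in at about 26.5 s. I did not test the clamp by pulling on the rail.

- **Rail:** I gripped the boss and slid the rail about 44 mm, until it stopped against 11 N. A picture taken after release showed the tin touching both rails. I did not measure the gap between the rails again after tightening.
- **Key:** I lowered it into the bore and it went straight to full depth without a separate search turn. Measured after I let go, the top of its handle was at 136.5 mm, so its end is about 17.5 mm above the table, against 18 mm for fully home. It stands upright to within about 0.5°.
- **Tightening:** The resistance rose to a steady 0.36 N m, well above the stated 0.07 N m screw friction, which I took as the hard stop. I then eased the strain to about zero before letting go.

**Disagreements:**
- I turned the key about 142° in all, more than the screw's range plus the key's play in the socket. The torque peaked, dropped to nothing, then rose again 60° later.
- I read that as the key slipping one flat at the stop and seating against it again, but I could not see the screw itself.
- The 12-picture limit was reached just before tightening, so the later checks use numbers only.

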